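# Set a knife to its honing angle on the whetstone by a swinging-needle gauge

### The job

The knife on the chopping board is to be honed. Take it by the handle, lay its blade flat across the top of the whetstone, then raise the spine so that the blade rocks up on its cutting edge until the black needle of the angle gauge on the blade comes to rest on the gauge's red mark. Finish while holding it there in the gripper, the edge level and pressed lightly on the stone and the needle still on the mark; do not press hard on the stone and do not knock over or push aside the things that stand around.

Things in the scene. Friction and masses are not known exactly. Their poses are not given: they have to be found in the camera images.
- knife: Kitchen knife, 245 mm long, 0.2 kg. Origin at mid-thickness at the heel, where blade and handle meet; x along the straight edge to the tip, y from spine to edge, z out of the blade's flat, up at the start. Steel blade x 0 to 132, y -12 (spine) to +28 mm (edge), 2.4 mm thick. At the start it lies flat on the board, edge to the robot, tip left and a little away. Balances near x +22 mm.
- handle_grip (a point): Middle of the black handle, where to grip: knife frame (-55, 1, 0) mm, axes as the knife's. Handle x -113 to -12 mm, 24 mm wide in y (-11 to +13), 17 mm thick in z (-8.5 to +8.5). At the start it sticks out past the board's right side, its underside 11 mm above the worktop.
- gauge_dial (a point): Centre of the angle gauge's dial, knife frame (30, 8, 50) mm, axes as the knife's. White dial in a yellow round body 66 mm across, 7 mm thick (12 mm over needles and mark), faces towards handle and tip. It stands on the blade's flat on a magnetic foot (x 22 to 38, y -7 to +23 mm) that never comes off; top 87 mm above the blade.
- edge_heel (a point): Point on the cutting edge near the heel, on the under face: knife frame (15, 28, -1.2) mm.
- edge_mid (a point): Point on the cutting edge, knife frame (58, 28, -1.2) mm: the part to lie over the middle of the stone.
- edge_fore (a point): Point on the cutting edge towards the tip, knife frame (100, 28, -1.2) mm.
- needle (a joint): Reading of the angle gauge in rad: a black needle with a weight below its hub, one on each face of the white dial, that swings freely and always comes to point straight up, in about 0.5 s. 0 with the blade lying flat; grows by as much as the spine is raised above the edge (knife turned by minus that angle about its own x).
- red_mark (a joint): Angle of the red mark on the dial's rim in rad, the honing angle wanted, in the same sense as the needle (0 at the dial's top, positive towards the spine): between 0.17 and 0.42 (10 to 24 degrees), different at each start. It sits tight on the rim and keeps its place.
- needle_tip (a point): Point of the needle, 23 mm from the dial's axis; z along the needle, upwards.
- mark_tip (a point): Inner part of the red mark, 29 mm from the dial's axis; z from the axis out through the mark, which reaches from 24 to 37 mm.
- whetstone: Whetstone in a bamboo base on rubber feet, does not move. Origin under its centre, x along the stone. Base 205 x 80 mm, 23 mm high; the stone, tan above grey, 182 x 61 mm, stands out of it; black rubber stops at its two ends reach only to 35 mm.
- stone_top (a point): Centre of the stone's flat level top face, 55 mm above the worktop; x along the stone (182 mm), y across it (61 mm).
- board: Wooden chopping board 150 x 220 x 18 mm, does not move; origin under its centre, 220 mm side along y. Behind it, from about x = 0.58 m on and y -0.04 to -0.36 m, stands a fixed wire dish rack 0.16 m high: keep knife and gripper clear of it.
- canister: White storage jar with lid, 92 mm across, 130 mm high, left of the stone; leave alone.
- tomato_tin: Red food tin, 57 mm across, 72 mm high, left of the stone; leave alone.
- pepper_mill: Wooden pepper mill, 58 mm across, 160 mm high, at the left near the front; leave alone.
- spice_jar: Glass spice jar with a dark cap, 44 mm across, 96 mm high, at the back left; leave alone.
- garlic: Bulb of garlic, 60 mm, at the back between stone and dish rack; leave alone.
- dropper_bottle: Small brown dropper bottle with a black top, 33 mm across, 102 mm high, at the right between dish rack and sink; leave alone.

How it is judged:
By the outcome, as a careful person would: the job done as asked, in the order asked, and still so for the second after the job is handed in, while the arm keeps its last pose, push and grip.
It also fails if it takes over 45 s, if anything falls off the work surface, if the arm or the gripper's body presses on something with over 40 N, if the wrist force passes 120 N, or if a joint passes its speed limit or range.

### The arm

A 6-joint arm with a two-finger parallel gripper is mounted at the origin on a cart in front of the work surface, level with it; the furniture and walls round the work are solid. World frame = base frame: x ahead of the robot, y to its left, z up, the work surface at z = 0. Lengths are in m, angles in rad, forces in N, time in s.
With the tool pointing down it reaches from about 0.3 to 0.775 m from the base axis. Payload 14.6 kg.
Tool frame: the origin (TCP) lies between the finger pads, 19 mm behind the fingertips; this is the grasp point; z points along the fingers, y is the line along which they close (so a half turn about z gives the same grasp; the last joint's range is limited). The gripper opens to 85 mm and grips with 20 to 120 N. Pads are 22 mm wide; open, the fingers measure 114 mm over their backs; the gripper's body (76 mm by 85 mm) begins 54 mm behind the grasp point. The pads swing forward as they close: fully open they stand 13 mm farther back than shut.
Start: joints at [-1.351, 0.3, 1.521, -0, 1.321, -0.067], TCP at [0.156, -0.528, 0.25] pointing down, gripper open.
Joint ranges: [-3.03, 3.03], [-0.79, 2.21], [0.23, 2.52], [-1.04, 4.18], [0, 3.07], [-2.55, 2.55]. Speed limits (rad/s): [2.22, 2.22, 2.57, 3.14, 3.14, 3.14].

### API

Orientations are given as a unit quaternion [x, y, z, w].
In Python, from workcell import arm gives the robot as it stands. Calls block until the motion is done:
- arm.goto(position, orientation): joint-space move of the TCP to a pose.
- arm.move_straight(position, attitude=None, vel=0.15, threshold=None): straight line of the TCP; attitude=None keeps the orientation; vel is the mean speed in m/s. With threshold (N) it stops when the force on the tool has changed by that much, and returns True; else False.
- arm.movej(angles): joint-space move.
- arm.set_gripper(opening, force=None): finger opening in m; force is the grip in N (None keeps the last); returns when the fingers have stopped.
- arm.pause(seconds).
- arm.inverse_kinematics(position, orientation): joint angles nearest the present ones, or None.
- arm.read_state(): the state.
- arm.snapshot(name): name is "scene" or "top"; returns the picture (400x640x3 uint8, blue, green, red); there is no depth.
- arm.calibration(name): a dict with "fx", "fy", "cx", "cy" (pixels), "R" (3x3) and "t" (3): a world point X has camera coordinates R X + t. Camera axes: x right, y down, z forward; pixel columns grow to the right and rows downward; lengths in m; the calibration is good to about 2 mm. A picture is of the moment at which its call begins. calibration takes no time and is no camera call.
A pose or a line that the arm cannot do raises arm.MotionError and nothing moves.
- arm.sign_off(): hands the job in; it is judged then, once.
Trained networks look in the newest picture that a camera, given by its name, has taken for a name from the list of things; names that differ only in an ending like _2 or _b are one class to them, and where a whole thing is asked for, a point or a joint stands for the part that bears it (a point fixed in the world has none). Each returns a list of dicts, best first, with "conf" (0 to 1); they miss things now and then, are a little off and sometimes report something else, mostly with a low value. They report only what shows in the picture. A call takes as long as a camera call.
- arm.find_in(camera, thing): "at" ([x, y, z] in m, in world coordinates, good to about 4 mm: the middle of the surface that is visible of it).
- arm.landmark_of(camera, thing): "at" ([x, y, z] in m, in world coordinates, good to about 4 mm: a listed point, or the origin of a listed thing).
The state is a dict: "time": time; "joint_positions": joint angles; "dq": joint speeds; "tau": joint torques, N m; "tool_pos": TCP position; "tool_rot": TCP orientation; "ft_force": force on the tool from outside, world axes, zero at the start; "moment": the same for the moment, N m; "opening": finger opening in m; "finger_force": force on a finger pad.
Only numpy, scipy, OpenCV 4.12 (cv2) and the standard library are available. Lean on these libraries where they do the work, as an engineer would, in place of code of your own. Each camera call takes 0.05 s, during which the arm holds its last target. There are 200 camera calls.

## Working session

There is one attempt and no reset: what is moved stays moved. The work goes in short steps, each a Python script; the robot and the scene stay as the last script left them, time stands still between calls to the robot, and variables do not carry over. Pictures are saved under pics/ and viewed, at most 10 in all, crops included, and the job is handed in when it is done.

```bash
ls; mkdir -p pics
python3 - <<'E'
from workcell import arm
import cv2, numpy as np
for c in("scene","top"):
    im=arm.snapshot(c); cv2.imwrite(f"pics/a_{c}.png",im)
    k=arm.calibration(c); print(c,k["fx"],(-k["R"].T@k["t"]).round(3),k["R"][2].round(2))
    for n in["knife","handle_grip","gauge_dial","edge_heel","edge_mid","edge_fore","needle_tip","mark_tip","stone_top","whetstone","board","garlic","dropper_bottle","canister","tomato_tin","pepper_mill","spice_jar"]:
        r=arm.landmark_of(c,n)
        print(n,[(round(d["conf"],2),np.round(d["at"],4).tolist()) for d in r[:2]])
print(arm.read_state())
E
```

```text
pics
scene 481.83194002273956 [ 0.652 -0.737  1.392] [-0.08  0.49 -0.87]
knife [(0.87, [0.4418, -0.3064, 0.0176])]
handle_grip [(0.68, [0.425, -0.3617, 0.0243])]
gauge_dial [(0.89, [0.4414, -0.2783, 0.0642]), (0.68, [0.4317, 0.3861, -0.0028])]
edge_heel [(0.82, [0.4177, -0.283, 0.0196])]
edge_mid [(0.87, [0.4326, -0.242, 0.0184])]
edge_fore [(0.95, [0.4485, -0.2066, 0.0172]), (0.62, [0.4441, -0.3035, 0.0153])]
needle_tip [(0.64, [0.6174, 0.0105, -0.0033])]
mark_tip []
stone_top [(0.88, [0.4935, 0.2225, 0.0587]), (0.68, [0.6164, 0.3095, -0.0028])]
whetstone [(0.85, [0.4945, 0.2258, 0.0009])]
board [(0.64, [0.4646, -0.1881, -0.002])]
garlic [(0.72, [0.6177, 0.0106, -0.0019]), (0.4, [0.4336, -0.2379, 0.0166])]
dropper_bottle [(0.69, [0.4225, -0.3586, 0.0231]), (0.48, [0.6322, -0.3816, 0.0001])]
canister [(0.81, [0.5964, 0.3843, 0.0003])]
tomato_tin []
pepper_mill [(0.7, [0.4305, 0.3905, -0.0014])]
spice_jar [(0.86, [0.6142, 0.3111, -0.0015]), (0.33, [0.6331, -0.3812, -0.0025])]
top 446.7794793609818 [0.298 0.029 1.254] [ 0.19 -0.02 -0.98]
knife [(0.6, [0.4408, -0.3039, 0.0195])]
handle_
[... 775 characters left out ...]
.0203])]
{'time': 1.8, 'joint_positions': array([-1.35060352e+00,  2.99868871e-01,  1.52098695e+00,  4.39792679e-05,
        1.32067639e+00, -6.66021686e-02]), 'dq': array([-0.00050371, -0.00057707,  0.0009497 ,  0.00059382, -0.00071125,
       -0.00197367]), 'tau': array([ 1.42806151e-03, -5.43345416e+01, -3.61981559e+01, -2.34974033e-05,
        5.88843868e-04,  6.04317449e-07]), 'tool_pos': array([ 0.15558917, -0.52753443,  0.25000319]), 'tool_rot': array([9.89736963e-01, 1.42901161e-01, 2.35610221e-05, 2.84937855e-05]), 'ft_force': array([ 0.71372271,  0.30452293, -0.60595514]), 'moment': array([ 0.00733919, -0.06649348, -0.01352987]), 'finger_force': 0.0, 'opening': 0.08589549180863824}
```

View pics/a_scene.png

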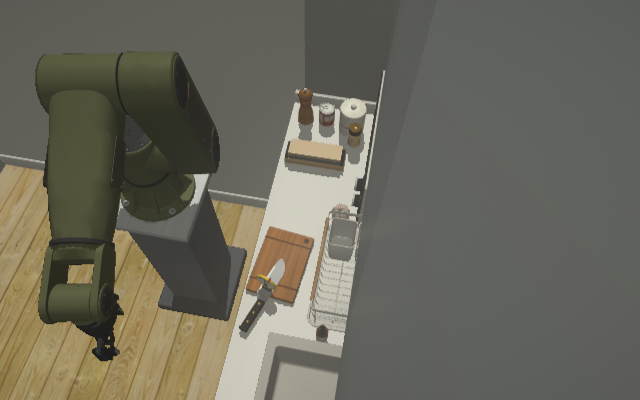

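View pics/a_top.png

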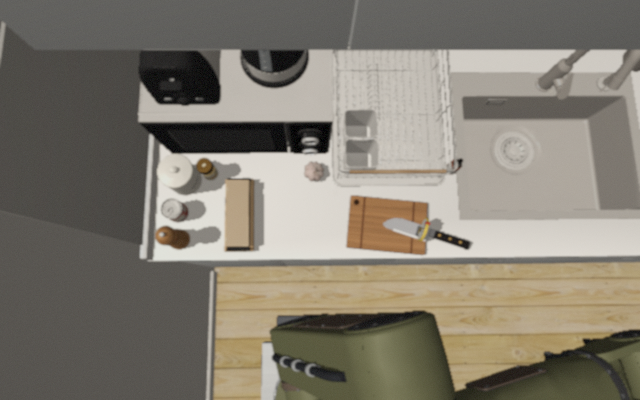

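```bash
cat > h.py <<'E'
from workcell import arm
import cv2, numpy as np
from scipy.spatial.transform import Rotation as Ro
def Rk(yaw, roll=0., pitch=0.):
    """knife attitude: x_k horizontal heading yaw (world), tip up by pitch, spine raised by roll"""
    return Ro.from_euler('ZYX',[yaw,-pitch,-roll])
def tool(p, R, g, s):
    """TCP pose for knife origin p, attitude R, TCP at g in knife frame"""
    return p+R.apply(g), (R*Ro.from_matrix(np.diag([-s,s,-1.]))).as_quat()
def proj(c,X):
    k=arm.calibration(c); q=(k["R"]@np.atleast_2d(X).T).T+k["t"]
    return np.c_[k["fx"]*q[:,0]/q[:,2]+k["cx"],k["fy"]*q[:,1]/q[:,2]+k["cy"]]
def back(c,uv,z):
    k=arm.calibration(c); o=-k["R"].T@k["t"]
    d=k["R"].T@np.array([(uv[0]-k["cx"])/k["fx"],(uv[1]-k["cy"])/k["fy"],1])
    return o+d*(z-o[2])/d[2]
E
python3 - <<'E'
from h import *
from scipy.optimize import least_squares
L=np.array([[0,0],[-55,1],[15,28],[58,28],[100,28],[30,8]])/1e3
m=[np.array([[.4418,-.3064],[.425,-.3617],[.4177,-.283],[.4326,-.242],[.4485,-.2066],[.4414,-.2783]]),
   np.array([[.4408,-.3039],[.4207,-.3592],[.42,-.2838],[.4328,-.2435],[.4491,-.2029],[.4384,-.2719]])]
def f(v):
    r=Ro.from_euler('z',v[2]).as_matrix()[:2,:2]
    return np.concatenate([(L@r.T+v[:2]-k).ravel() for k in m])
v=least_squares(f,[.44,-.3,1.2]).x; print(v, abs(f(v)).max())
p0=np.array([v[0],v[1],.0192]); g=np.array([-.055,.001,.005])
np.save("p0.npy",v)
print("stone corners",[back("top",u,.055)[:2].round(3) for u in((228,180),(250,180),(225,249),(250,249))])
P=proj("top",p0+Rk(v[2]).apply(np.array([[-113,1,0],[132,-12,0],[0,0,0],[30,8,50]])/1e3)).round(0); print(P.tolist())
e=np.array([58,28,-1.2])/1e3; st=np.array([.494,.223,.055])
for s in(1,-1):
    W={"grasp":tool(p0,Rk(v[2]),g,s),"lift":tool(p0+[0,0,.2],Rk(v[2]),g,s)}
    for r in(0,.42): W[f"stone{r}"]=tool(st-Rk(np.pi/2,r).apply(e),Rk(np.pi/2,r),g,s)
    for x in(.3,.4,.5):
      for z in(.7,.8):
       for pt in(.7,1.):
        R=Rk(np.pi/2,.3,pt); W[f"view{x},{z},{pt}"]=tool(np.array([x,-.2,z])-R.apply([.03,.008,.05]),R,g,s)
    for n,w in W.items():
        q=arm.inverse_kinematics(*w); print(s,n,None if q is None else np.round(q,2).tolist())
a=cv2.imread("pics/a_top.png")[160:280,200:500]; cv2.imwrite("pics/b.png",cv2.resize(a,None,fx=2.6,fy=2.6,interpolation=cv2.INTER_CUBIC))
E
```

```text
[ 0.44066403 -0.3069755   1.23821487] 0.004496935437547589
stone corners [array([0.584, 0.251]), array([0.584, 0.191]), array([0.396, 0.254]), array([0.395, 0.188])]
[[469.0, 245.0], [386.0, 213.0], [430.0, 232.0], [423.0, 229.0]]
1 grasp None
1 lift None
1 stone0 None
1 stone0.42 None
1 view0.3,0.7,0.7 None
1 view0.3,0.7,1.0 None
1 view0.3,0.8,0.7 None
1 view0.3,0.8,1.0 None
1 view0.4,0.7,0.7 None
1 view0.4,0.7,1.0 None
1 view0.4,0.8,0.7 None
1 view0.4,0.8,1.0 None
1 view0.5,0.7,0.7 None
1 view0.5,0.7,1.0 None
1 view0.5,0.8,0.7 None
1 view0.5,0.8,1.0 None
-1 grasp [-0.77, 0.6, 1.68, -0.0, 0.86, -0.44]
-1 lift [-0.77, 0.33, 1.54, -0.0, 1.27, -0.44]
-1 stone0 [0.14, 0.5, 1.73, -0.0, 0.91, 0.14]
-1 stone0.42 [0.17, 0.35, 2.0, -0.18, 0.39, 0.33]
-1 view0.3,0.7,0.7 [-1.06, 0.06, 1.12, 0.82, 2.27, -0.5]
-1 view0.3,0.7,1.0 [-1.08, 0.06, 1.25, 1.07, 2.32, -0.33]
-1 view0.3,0.8,0.7 [-1.06, 0.17, 0.74, 1.02, 2.43, -0.21]
-1 view0.3,0.8,1.0 [-1.08, 0.13, 0.93, 1.3, 2.41, -0.01]
-1 view0.4,0.7,0.7 [-0.89, 0.21, 0.94, 0.84, 2.17, -0.35]
-1 view0.4,0.7,1.0 [-0.91, 0.2, 1.08, 1.1, 2.19, -0.21]
-1 view0.4,0.8,0.7 [-0.89, 0.36, 0.5, 1.04, 2.34, -0.04]
-1 view0.4,0.8,1.0 [-0.91, 0.29, 0.73, 1.29, 2.28, 0.09]
-1 view0.5,0.7,0.7 [-0.76, 0.42, 0.67, 0.87, 2.12, -0.2]
-1 view0.5,0.7,1.0 [-0.78, 0.4, 0.84, 1.13, 2.1, -0.09]
-1 view0.5,0.8,0.7 None
-1 view0.5,0.8,1.0 [-0.78, 0.54, 0.38, 1.32, 2.2, 0.26]
```

View pics/b.png

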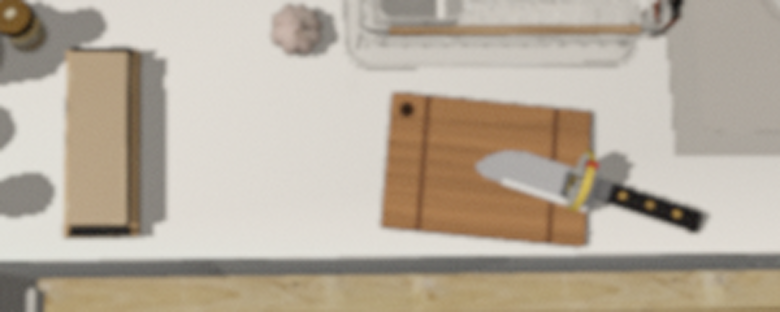

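Run:
```python
from h import *
v=np.load("p0.npy"); p0=np.array([v[0],v[1],.0192]); g=np.array([-.055,.001,.005]); np.save("g.npy",g)
t,q=tool(p0,Rk(v[2]),g,-1)
arm.goto(t+[0,0,.13],q)
print(arm.move_straight(t,vel=.12,threshold=8), arm.read_state()["tool_pos"]-t)
arm.set_gripper(0.0,90); s=arm.read_state(); print(s["opening"],s["finger_force"],s["ft_force"],s["time"])
arm.move_straight(t+[0,0,.15],vel=.15); s=arm.read_state(); print(s["opening"],s["ft_force"],s["time"])
d=np.array([.4,-.2,.75]); R=Rk(np.pi/2,.3,.9)
print(proj("top",d))
arm.goto(*tool(d-R.apply([.03,.008,.05]),R,g,-1)); arm.pause(.8)
im=arm.snapshot("top"); cv2.imwrite("pics/c.png",im); s=arm.read_state(); print(s["ft_force"],s["moment"],s["opening"],s["time"])
for n in("knife","gauge_dial","needle_tip","mark_tip","edge_fore","edge_heel"):
    print(n,[(round(a["conf"],2),np.round(a["at"],4).tolist()) for a in arm.landmark_of("top",n)[:2]])
for n,l in(("knife",[0,0,0]),("dial",[30,8,50]),("fore",[100,28,-1.2]),("heel",[15,28,-1.2])): print(n,(d+R.apply((np.array(l)-[30,8,50])/1e3)).round(4))
```

```text
False [ 0.00028277 -0.00028977  0.00071015]
0.022067949144034104 89.1205644607544 [-0.50656353  0.65479533  2.73250323] 4.875
0.022543384440242186 [-0.13761933  0.01948729 -2.98209718] 6.025
[[506.57639475 193.62774413]]
[-0.30366228 -0.16398516 -2.89662491] [-0.785153   0.2124475 -0.0217808] 0.021995661488549343 8.7
knife [(0.61, [0.4196, -0.1816, 0.7022]), (0.37, [0.5033, 0.3996, 0.0008])]
gauge_dial []
needle_tip [(0.6, [0.3996, -0.2138, 0.7653])]
mark_tip [(0.58, [0.4036, -0.2179, 0.772])]
edge_fore [(0.96, [0.3977, -0.1127, 0.7659]), (0.7, [0.4312, 0.3884, -0.0012])]
edge_heel [(0.9, [0.3985, -0.1616, 0.7023])]
knife [ 0.4224 -0.1831  0.6983]
dial [ 0.4  -0.2   0.75]
fore [ 0.396  -0.1135  0.7708]
heel [ 0.396  -0.1664  0.7042]
```

View pics/c.png

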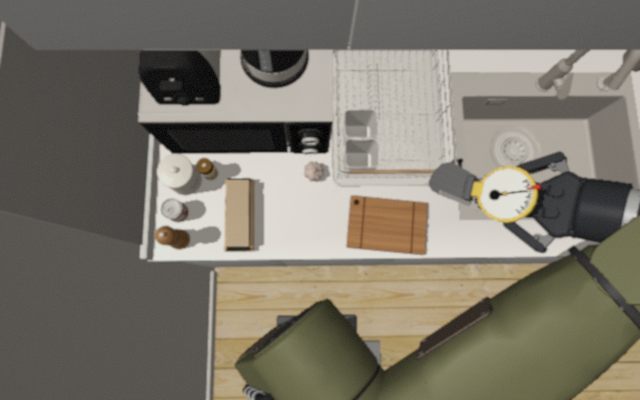

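```bash
cat > dial.py <<'E'
from h import *
def rectify(im,d,R,S=7,half=40):
    """dial plane seen from the tip: right = spine side (-y_k), up = z_k; S px per mm; d = dial centre (knife x 30)"""
    c=np.array([[-1,-1],[1,-1],[1,1],[-1,1]])*half      # right,down mm
    X=np.array([d+R.apply(np.array([5,-a,-b])/1e3) for a,b in c])
    H=cv2.getPerspectiveTransform(proj("top",X).astype(np.float32),((c+half)*S).astype(np.float32))
    return cv2.warpPerspective(im,H,(2*half*S,2*half*S),flags=cv2.INTER_CUBIC)
def read(w,S=7):
    """angles (needle, mark) from centroids about dial centre fitted to the yellow ring"""
    hsv=cv2.cvtColor(w,cv2.COLOR_BGR2HSV); yy,xx=np.mgrid[:w.shape[0],:w.shape[1]]
    ye=cv2.inRange(hsv,(18,120,90),(38,255,255))
    ct=max(cv2.findContours(ye,cv2.RETR_EXTERNAL,cv2.CHAIN_APPROX_NONE)[0],key=cv2.contourArea)
    (cx,cy),(a,b),_=cv2.fitEllipse(cv2.convexHull(ct))
    r=np.hypot(xx-cx,yy-cy)/S
    red=((hsv[...,0]<10)|(hsv[...,0]>170))&(hsv[...,1]>120)&(hsv[...,2]>90)&(r>24)&(r<38)
    blk=(w.max(2)<110)&(r>9)&(r<22)&(yy<cy+0.2*S*r)
    an=lambda m:np.arctan2(np.mean((xx-cx)[m]/r[m]),np.mean((cy-yy)[m]/r[m]))
    return dict(c=(cx,cy),ab=(a,b),nr=int(red.sum()),nb=int(blk.sum()),mark=an(red),needle=an(blk))
E
python3 - <<'E'
from dial import *
im=cv2.imread("pics/c.png"); w=rectify(im,np.array([.4,-.2,.75]),Rk(np.pi/2,.3,.9))
print(read(w)); cv2.imwrite("pics/d.png",w)
E
```

```text
{'c': (256.0089416503906, 293.42388916015625), 'ab': (401.9551696777344, 531.0411987304688), 'nr': 1272, 'nb': 0, 'mark': np.float64(0.4587267907534178), 'needle': np.float64(nan)}
  return _methods._mean(a, axis=axis, dtype=dtype,
  ret = ret.dtype.type(ret / rcount)
```

View pics/d.png

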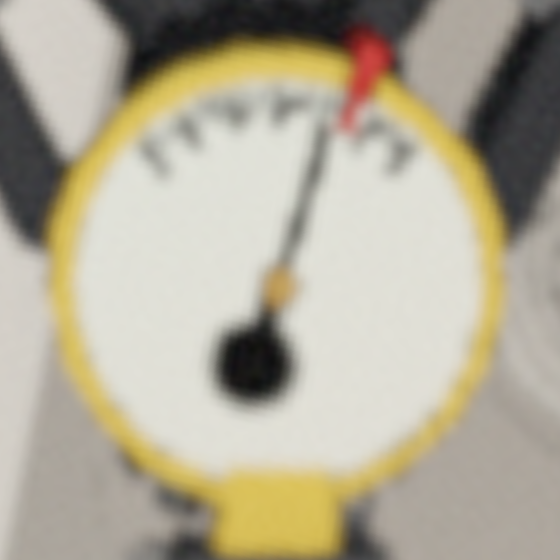

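```bash
python3 - <<'E'
s=open("dial.py").read(); i=s.index("def read"); open("dial.py","w").write(s[:i]+'''def read(w,S=7):
    """(needle, mark) angles about the orange hub, by weighted centroids"""
    hsv=cv2.cvtColor(w,cv2.COLOR_BGR2HSV).astype(int); h,s,v=np.moveaxis(hsv,2,0); n=w.shape[0]
    yy,xx=np.mgrid[:n,:n]; r0=np.hypot(xx-n/2,yy-n/2)/S
    m=(h>8)&(h<30)&(s>90)&(r0<10); cx,cy=xx[m].mean(),yy[m].mean()
    r=np.hypot(xx-cx,yy-cy)/S
    red=((h<9)|(h>170))&(s>110); g=w.min(2).astype(float)
    wn=np.clip(170-g,0,None)*((r>5)&(r<17)&(yy<cy))
    an=lambda k:float(np.arctan2(np.sum(k*(xx-cx)/np.maximum(r,1)),np.sum(k*(cy-yy)/np.maximum(r,1))))
    wd=(g<60)&(r>5)&(r<18)&(yy>cy)
    return dict(hub=(round(cx),round(cy)),needle=an(wn),weight=float(np.arctan2(cx-xx[wd].mean(),yy[wd].mean()-cy)),
      mark_in=an(red&(r>23)&(r<31)),mark_out=an(red&(r>31)&(r<38)))
''')
E
python3 - <<'E'
from dial import *
print(read(rectify(cv2.imread("pics/c.png"),np.array([.4,-.2,.75]),Rk(np.pi/2,.3,.9))))
g=np.load("g.npy"); k=arm.calibration("top"); o=-k["R"].T@k["t"]
for d in([.32,-.15,.82],[.35,-.17,.8],[.37,-.2,.78],[.4,-.2,.75]):
    d=np.array(d); e=o-d; yaw=np.arctan2(e[1],e[0]); pt=np.arctan2(e[2],np.hypot(*e[:2])); R=Rk(yaw,.4,pt)
    T=tool(d-R.apply([.03,.008,.05]),R,g,-1); q=arm.inverse_kinematics(*T)
    print(d,yaw,pt,proj("top",d),q)
    if q is not None: break
arm.goto(*T); arm.pause(1.0)
for i in range(3):
    w=rectify(arm.snapshot("top"),d,R); print(read(w))
cv2.imwrite("pics/e.png",w); print(arm.read_state()["time"])
E
```

```text
{'hub': (277, 289), 'needle': 0.2953620981607159, 'weight': 0.3169397612275015, 'mark_in': 0.38808977727784333, 'mark_out': 0.37245333126286273}
[ 0.32 -0.15  0.82] 1.6908141548813338 1.1759831946956445 [[494.32744622 260.2384997 ]] [-0.9739186   0.05528656  1.05556605  1.48745645  2.31034183  0.14060701]
{'hub': (278, 286), 'needle': 0.4078077723518764, 'weight': 0.40668606998316537, 'mark_in': 0.3912340609418534, 'mark_out': 0.3934445588220153}
{'hub': (278, 286), 'needle': 0.4067265035120246, 'weight': 0.4089769765431256, 'mark_in': 0.39112884487702904, 'mark_out': 0.3924601631343443}
{'hub': (278, 286), 'needle': 0.40800325435614554, 'weight': 0.40941107471142474, 'mark_in': 0.39154117658890414, 'mark_out': 0.3936057576211953}
10.725
```

View pics/e.png

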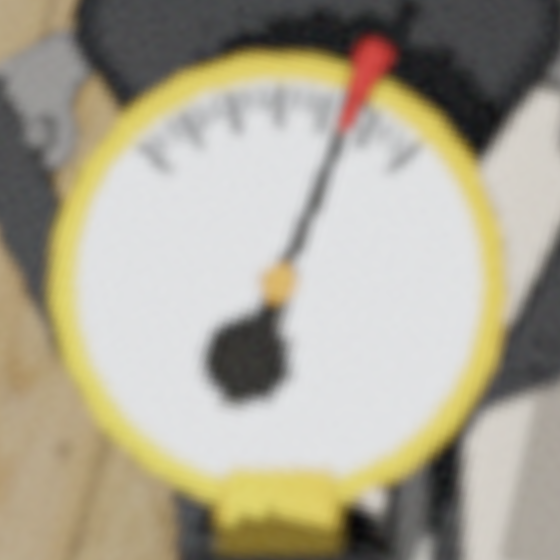

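Run:
```python
from h import *
g=np.load("g.npy"); e=np.array([58,28,-1.2])/1e3; st=np.array([.492,.222,.055]); R=Rk(np.pi/2)
p=st-R.apply(e)
arm.goto(*tool(p+[0,0,.2],R,g,-1)); arm.move_straight(tool(p+[0,0,.02],R,g,-1)[0],vel=.15); arm.pause(.3)
F=[];M=[]
for i in range(20): s=arm.read_state(); F.append(s["ft_force"]);M.append(s["moment"]); arm.pause(.01)
print(np.mean(F,0),np.std(F,0),np.mean(M,0),np.std(M,0)); np.save("base.npy",np.r_[np.mean(F,0),np.mean(M,0)])
for c in("scene","top"):
    im=arm.snapshot(c); cv2.imwrite(f"pics/f_{c}.png",im)
    for n,l in(("edge_heel",[15,28,-1.2]),("edge_mid",[58,28,-1.2]),("edge_fore",[100,28,-1.2]),("gauge_dial",[30,8,50]),("stone_top",None)):
        ex=st if l is None else p+[0,0,.02]+R.apply(np.array(l)/1e3)
        print(c,n,[(round(a["conf"],2),np.round((a["at"]-ex)*1e3,1).tolist()) for a in arm.landmark_of(c,n)[:1]])
print(arm.read_state()["time"])
a=cv2.imread("pics/f_top.png")[130:280,140:380];b=cv2.imread("pics/f_scene.png")[80:230,230:470]
cv2.imwrite("pics/f.png",cv2.resize(np.vstack([a,b]),None,fx=2,fy=2,interpolation=cv2.INTER_CUBIC))
```

```text
[-0.04783177 -0.10833765 -2.65477378] [0.40788607 0.50963046 0.46668994] [-0.1968886  -0.01536265  0.00591506] [0.03030683 0.03502214 0.03184532]
scene edge_heel []
scene edge_mid []
scene edge_fore [(0.7, [28.1, -154.3, 2.8])]
scene gauge_dial [(0.75, [104.3, 118.6, -127.5])]
scene stone_top [(0.92, [1.3, 3.7, 0.1])]
top edge_heel [(0.97, [-0.6, 0.4, -4.7])]
top edge_mid []
top edge_fore [(0.9, [0.5, 1.1, -3.2])]
top gauge_dial [(0.73, [-2.2, 3.7, 0.2])]
top stone_top [(0.71, [3.5, 2.2, 3.4])]
15.15
```

View pics/f.png

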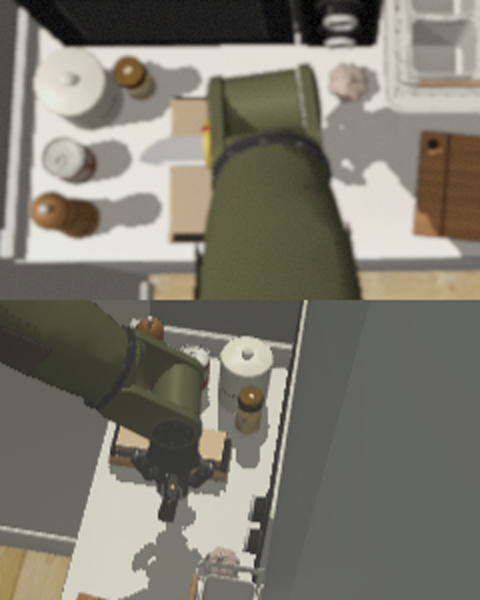

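```bash
cat > lay.py <<'E'
from h import *
g=np.load("g.npy"); e=np.array([58,28,-1.2])/1e3; B=np.load("base.npy")
def ft(n=12):
    S=[]
    for i in range(n): s=arm.read_state(); S.append(np.r_[s["ft_force"],s["moment"]]); arm.pause(.01)
    return np.mean(S,0)-B
def pose(c,roll,pitch=0.):
    """TCP pose with edge_mid at c"""
    R=Rk(np.pi/2,roll,pitch); return tool(c-R.apply(e),R,g,-1)
def rep(tag):
    f=ft(); print(tag,"F",f[:3].round(2),"M",f[3:].round(3),"lever y",round(f[3]/f[2],3),"x",round(-f[4]/f[2],3),"t",arm.read_state()["time"]); return f
E
python3 - <<'E'
from lay import *
c=np.array([.492,.222,.055])
hit=arm.move_straight(pose(c-[0,0,.006],0)[0],vel=.015,threshold=3.5)
z=arm.read_state()["tool_pos"][2]; cz=.055+z-pose(c,0)[0][2]; print(hit,"edge z cmd",cz)
arm.pause(.2); rep("flat"); np.save("cz.npy",cz); print(arm.read_state()["tool_rot"],pose(c,0)[1])
E
```

```text
True edge z cmd 0.05453158700600442
flat F [1.77 0.46 6.98] M [ 0.645 -0.289 -0.127] lever y 0.092 x 0.041 t 16.6833
[ 7.07160188e-01  7.07053309e-01 -2.19069009e-04 -1.99122820e-04] [0.70710678 0.70710678 0.         0.        ]
```

Run:
```python
from lay import *
cz=float(np.load("cz.npy"))
for pt,dz in((0,.0004),(-.012,.0),(-.024,-.0002)):
    arm.move_straight(*pose(np.array([.492,.222,cz+dz]),0,pt),vel=.02); arm.pause(.15); rep((pt,dz))
```

```text
(0, 0.0004) F [ 0.92 -0.09  4.94] M [ 0.394 -0.12  -0.081] lever y 0.08 x 0.024 t 17.1833
(-0.012, 0.0) F [ 0.43 -0.47  3.87] M [ 0.428 -0.075 -0.053] lever y 0.111 x 0.019 t 17.6833
(-0.024, -0.0002) F [ 0.45 -1.04  4.49] M [ 0.445 -0.036 -0.049] lever y 0.099 x 0.008 t 18.1833
```

Run:
```python
from lay import *
cz=float(np.load("cz.npy")); pt=-.014; dz=-.0001
arm.move_straight(*pose(np.array([.492,.222,cz+dz]),0,pt),vel=.02); arm.pause(.3); rep("flat")
for r in list(np.linspace(0,.385,9)[1:])+[.385]*3:
    arm.move_straight(*pose(np.array([.492,.222,cz+dz]),r,pt),vel=.05); arm.pause(.05)
    f=rep((round(r,3),round(dz*1e3,2)))
    if not 3.5<f[2]<6: dz+=float(np.clip((f[2]-4.7)/5e3,-.0005,.0008))
np.save("fin.npy",[cz,dz,pt]); print(arm.read_state()["opening"])
```

```text
flat F [0.14 0.56 4.02] M [ 0.677 -0.005 -0.018] lever y 0.169 x 0.001 t 18.8333
(np.float64(0.048), -0.1) F [0.02 0.59 3.61] M [ 0.593  0.113 -0.013] lever y 0.164 x -0.031 t 19.2333
(np.float64(0.096), -0.1) F [0.29 0.08 3.44] M [ 0.51   0.107 -0.029] lever y 0.148 x -0.031 t 19.6333
(np.float64(0.144), -0.35) F [0.39 0.12 4.14] M [ 0.516  0.064 -0.089] lever y 0.125 x -0.016 t 20.0333
(np.float64(0.192), -0.35) F [0.75 0.5  3.73] M [ 0.553  0.06  -0.091] lever y 0.148 x -0.016 t 20.4333
(np.float64(0.241), -0.35) F [0.64 0.33 4.13] M [ 0.595  0.054 -0.092] lever y 0.144 x -0.013 t 20.8333
(np.float64(0.289), -0.35) F [0.53 0.6  4.32] M [ 0.613  0.049 -0.1  ] lever y 0.142 x -0.011 t 21.2333
(np.float64(0.337), -0.35) F [0.55 0.53 4.05] M [ 0.638  0.06  -0.102] lever y 0.158 x -0.015 t 21.6333
(np.float64(0.385), -0.35) F [0.72 0.85 3.99] M [ 0.651  0.085 -0.085] lever y 0.163 x -0.021 t 22.0333
(0.385, -0.35) F [1.32 0.62 4.44] M [ 0.681 -0.008 -0.135] lever y 0.153 x 0.002 t 22.4333
(0.385, -0.35) F [1.35 0.9  4.39] M [ 0.711 -0.054 -0.147] lever y 0.162 x 0.012 t 22.8333
(0.385, -0.35) F [1.44 0.72 4.71] M [ 0.71  -0.067 -0.169] lever y 0.151 x 0.014 t 23.2333
0.022404837139004565
```

Run:
```python
from lay import *
cz,dz,pt=np.load("fin.npy")
arm.move_straight(*pose(np.array([.492,.222,cz+dz]),.388,-.007),vel=.02); arm.pause(.3); rep("tilt"); rep("tilt")
for c in("scene","top"):
    im=arm.snapshot(c); cv2.imwrite(f"pics/g_{c}.png",im)
    for n in("needle_tip","mark_tip","edge_heel","edge_fore"): print(c,n,[(round(a["conf"],2),np.round(a["at"],4).tolist()) for a in arm.landmark_of(c,n)[:1]])
u=proj("scene",[.50,.195,.1])[0].astype(int); print(u)
a=cv2.imread("pics/g_scene.png")[u[1]-40:u[1]+40,u[0]-55:u[0]+55]
v=proj("top",[.49,.22,.06])[0].astype(int); b=cv2.imread("pics/g_top.png")[v[1]-40:v[1]+40,v[0]-55:v[0]+55]
cv2.imwrite("pics/g.png",cv2.resize(np.hstack([a,b]),None,fx=3.6,fy=3.6,interpolation=cv2.INTER_CUBIC))
```

```text
tilt F [1.13 0.91 5.12] M [ 0.683  0.02  -0.091] lever y 0.133 x -0.004 t 23.8833
tilt F [1.13 1.12 4.73] M [ 0.697  0.009 -0.105] lever y 0.147 x -0.002 t 23.9833
scene needle_tip [(0.23, [0.6188, 0.0143, 0.0002])]
scene mark_tip [(0.18, [0.6167, 0.3158, -0.0013])]
scene edge_heel [(0.95, [0.4933, 0.1809, 0.0557])]
scene edge_fore [(0.67, [0.492, 0.2612, 0.0556])]
top needle_tip []
top mark_tip [(0.58, [0.4293, 0.3872, -0.0008])]
top edge_heel [(0.6, [0.4902, 0.1809, 0.0542])]
top edge_fore [(0.68, [0.4947, 0.265, 0.0547])]
[315 148]
```

View pics/g.png

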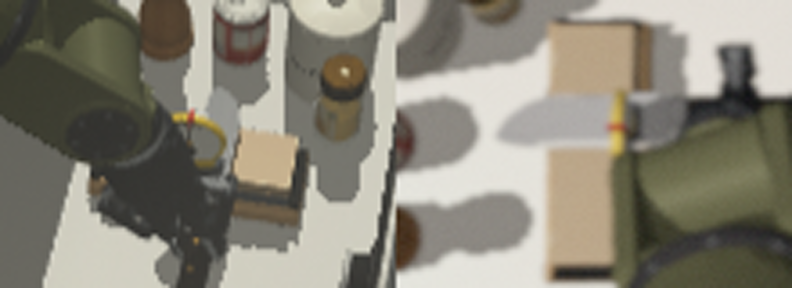

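```bash
python3 -c "
from lay import *
rep('end'); print(arm.sign_off())"
```

```text
end F [0.82 1.26 4.85] M [ 0.706  0.041 -0.094] lever y 0.145 x -0.008 t 24.5833
the job is handed in; nothing more can be done
None
```

I signed the job off at about 24.6 s with the knife held on the whetstone: edge level to within about 1° and pressed with about 5 N, spine raised 0.388 rad. The needle was matched to the red mark (needle 0.408, mark 0.392 at a commanded 0.40) while I held the dial up to the camera; on the stone the gripper hid the needle, so I could not confirm the match there, and sign-off returned no verdict.

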